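# Shut and bolt the cover of a board test jig

### The job

Press the open cover of the board test jig down until it is fully shut, then push the sliding bolt across, through the cover's staple and into the keeper, until it comes to a stop on the seat inside and keeps the little switch pin there pressed in. How deep the seat lies is not known: push gently and feel for it rather than ramming the bolt, and do not knock over the flux pot, the clear relay or the blue capacitor that stand nearby.

Things in the scene. Friction and masses are not known exactly. Their poses are not given: they have to be found in the camera images.
- jig: Grey jig base, 220 x 300 mm, 45 mm high, fixed to the worktop, green circuit board on it under a clear hinged cover. Origin: centre of the underside; z up; -x is its front, where the bolt lies along the line x = -80 mm; +y is the way the bolt is pushed.
- cover (a joint): Cover's hinge angle (rad): 0 = fully shut, on its stop; grows as the front edge rises; starts at 0.45 to 0.85. Hinge line parallel to the jig's y at jig x = +95 mm, 58 mm above the worktop. The hinge is stiff (about 0.3 N m): the cover stays at any angle and a few newtons down on its front bar close it. It reaches 150 mm forward of the hinge and 105 mm to either side.
- cover_front (a point): Middle of the top face of the aluminium bar (18 x 210 mm, along jig y) at the cover's front edge: a good place to press. 141 mm forward of the hinge; 85 mm above the worktop when shut. The staple, a steel loop 8 mm thick, sticks out forward below it at jig y = 34 to 42 mm; the bolt passes through it with 2 to 3 mm to spare all round, only when the cover is shut.
- bolt: Sliding bolt: steel bar 14 mm wide, 10 mm high, 178 mm long, with a stepped tip and an upright knob. Origin: middle of the tip's end face, 58 mm above the worktop; +y points out of the tip, the way it is pushed; z up. It starts with the tip at jig y = 18 to 24 mm, in the second bridge.
- bolt_knob (a point): Middle of the top of the bolt's upright knob, 110 mm above the worktop, 84.5 mm behind the tip. The knob is a round post 12 mm thick (67 to 97 mm above the worktop) with a 17 mm head (98 to 110 mm). It is pushed towards the bolt's +y.
- receiver: Keeper: dark steel block 34 mm wide, 66 mm long, 28 mm high, in line with the bolt. Origin: centre of its hole's mouth, at jig y = 50 mm, 58 mm above the worktop; +y runs into the blind hole. The seat inside is set anywhere from 12 to 40 mm behind the mouth: not measured, it must be felt, for the bolt stops dead on it. Over 18 N between bolt and keeper is ramming.
- flux_pot: Round cream flux pot with a lid, 38 mm wide, 38 mm high, standing on the worktop. Origin: centre of the underside, z up.
- relay: Clear-cased relay, 28 x 21 mm, 36 mm high, standing on the worktop. Origin: centre of the underside, z up.
- big_cap: Blue upright capacitor can, 25 mm in diameter, 44 mm high, standing on the worktop. Origin: centre of the underside, z up.
- rail_mid (a point): Middle of the bolt's steel rail, on its top face, 53 mm above the worktop (jig x = -80, y = -32 mm; axes as the jig). The bolt slides on it under two bridges, 30 mm wide in x, tops 69 mm above the worktop, at jig y = -94 to -77 and 13 to 28 mm; the knob travels between them. A spring pad drags on the bolt: it stays where it is left, and needs a push of about 3 to 8 N, which varies.
- pin_line (a point): Point in the keeper on the line of the brass switch pin, 12 mm behind the mouth (a fixed mark, not the pin's own place). The pin stands 5 mm out of the seat towards the mouth, wherever the seat is; the bolt's tip pushes it in against its spring (0.4 N a mm, 2 N when flush with the seat).

How it is judged:
By the outcome, as a careful person would: the job done as asked, in the order asked, and still so for the second after the job is handed in, with the robot touching nothing.
It also fails if it takes over 46 s, if anything falls off the work surface, if the arm or the gripper's body presses on something with over 40 N, if the wrist force passes 120 N, or if a joint passes its speed limit or range.

### The arm

A 6-joint arm with a two-finger parallel gripper is mounted at the origin on a cart in front of the work surface, level with it; the furniture and walls round the work are solid. World frame = base frame: x ahead of the robot, y to its left, z up, the work surface at z = 0. Lengths are in mm, angles in rad, forces in N, time in s.
With the tool pointing down it reaches from about 300 to 775 mm from the base axis. Payload 14.6 kg.
Tool frame: the origin (TCP) lies between the finger pads; the fingertips stand 25 mm ahead of it and the grasp point (between the pads) lies 6 mm ahead of it; z points along the fingers, x is the direction in which the jaws open and shut, and the axes are right-handed (so a half turn about z gives the same grasp; the last joint's range is limited). The gripper opens to 94 mm and grips with 3 to 60 N. Pads are 16 mm wide; open, the fingers measure 119 mm over their backs; the gripper's body (75 mm by 177 mm) begins 78 mm behind the grasp point.
Start: joints at [-1.291, 0.3, 1.521, -0, 1.321, -0.067], TCP at [186.932, -517.248, 230.446] pointing down, gripper open.
Joint ranges: [-3.03, 3.03], [-0.79, 2.21], [0.23, 2.52], [-1.04, 4.18], [0, 3.07], [-2.55, 2.55]. Speed limits (rad/s): [2.22, 2.22, 2.57, 3.14, 3.14, 3.14].

### API

Orientations are given as [roll, pitch, yaw] about the fixed x, y, z axes, in that order (R = Rz(yaw) Ry(pitch) Rx(roll)).
In Python, from cell import manip gives the robot as it stands.
- The arm moves only by the tool apply_moves, never from a script. Its argument "series" is a list of rows, each a list of 3 entries, a list of its own where there are three numbers: the shift along the world's x, y, z in cm, then the turn, a rotation vector about the world's x, y, z in rad, then the opening in per cent of the stroke, from 0 (shut) to 100 (fully open). A call has exactly 10 rows; each row is the pose to reach, as a shift and turn from the pose commanded when the call began; what a row does not reach only later rows make up. A row lasts 1/8 s, in which the tool goes at most 62.5 mm and 10.7 degrees, less where a joint would pass 70% of its speed; a pose out of reach is approached as far as the arm can. A call with a gripper value outside its range is refused whole. The fingers move at their own pace and stop on an object; "grip_force" is the grip in N (left out, the last holds). Time passes only in rows, so rows that repeat a pose let the fingers close, or fill a call up. It gives the time, the measured TCP pose, the force and the opening at its end, in the units of the state.
- manip.read_state(): the state, without advancing time (a new reading comes with each control period).
- manip.camera(name): name is "side" or "top"; returns (picture, depth): 480x640x3 uint8, red, green, blue; 480x640 float32, mm along the optical axis (not along the pixel's ray), 0 where there is no reading.
- manip.camera_info(name): a dict with "intrinsics" (3x3 intrinsics, pixels), "dist" ([k1, k2, p1, p2, k3] as OpenCV has them; the pictures are not rectified), "extrinsics" (4x4, takes a point from world to camera coordinates). Camera axes: x right, y down, z forward; pixel columns grow to the right and rows downward; lengths in mm; the calibration is good to about 2 mm. A picture is of the moment at which its call begins. camera_info takes no time and is no camera call.
- manip.sign_off(): hands the job in, once; it reports no verdict.
The state is a dict: "clock": time; "joints": joint angles; "qd": joint speeds; "effort": joint torques, N m; "eef_pos": TCP position; "eef_rot": TCP orientation; "wrist_force": force on the tool from outside, world axes, zero at the start; "moment": the same for the moment, N m; "finger_gap": finger opening in mm.
Only numpy, scipy, OpenCV 4.12 (cv2) and the standard library are available. Lean on these libraries where they do the work, as an engineer would, in place of code of your own. Each camera call takes 0.05 s, during which the arm holds its last target.

## Working session

There is one attempt and no reset: what is moved stays moved. The work goes in short steps, Python scripts to look and compute and a tool call to move; the robot and the scene stay as the last step left them, time stands still between calls to the robot, and variables do not carry over. Pictures are saved under pics/ and viewed, and the job is handed in when it is done.

Besides the shell and the picture viewer there is one more tool, called after "Emit:" in YAML: its name, and indented under it one key for each argument. apply_moves: Moves the arm, as the interface text tells. Its arguments: {"type":"object","properties":{"series":{"type":"array","items":{"type":"array"}},"grip_force":{"type":"number"}},"required":["series"]}

```bash
ls; mkdir -p pics
python3 - <<'E'
from cell import manip
import cv2,numpy as np
print(manip.read_state())
for n in("side","top"):
    p,d=manip.camera(n); cv2.imwrite(f"pics/{n}0.png",p[:,:,::-1]); np.savez(f"{n}0.npz",p=p,d=d)
    print(n,manip.camera_info(n))
E
```

```text
pics
{'clock': 0.0, 'joints': array([-1.29058293e+00,  3.00467862e-01,  1.52155867e+00,  1.06401203e-05,
        1.32068614e+00, -6.66109415e-02]), 'qd': array([ 0.00131347, -0.00013974,  0.00050462,  0.00144319,  0.00057339,
       -0.00058067]), 'effort': array([-1.10836361e-03, -5.31810236e+01, -3.52740812e+01,  7.08270329e-02,
        2.43495737e-02, -9.55457358e-05]), 'eef_pos': array([ 186.88460135, -517.03980913,  229.89756561]), 'eef_rot': array([-3.14150782e+00,  1.11685107e-03, -1.22397458e+00]), 'wrist_force': array([ 0.03576593, -0.289342  , -0.40760273]), 'moment': array([0.0285189 , 0.05587954, 0.00163739]), 'finger_gap': 93.97858858334133}
side {'intrinsics': array([[525.66115937,   0.        , 321.8690402 ],
       [  0.        , 525.66115937, 245.67129729],
       [  0.        ,   0.        ,   1.        ]]), 'dist': array([0.02303931, 0.        , 0.        , 0.        , 0.        ]), 'extrinsics': array([[ 9.76294043e-01, -2.16391983e-01,  4.94480125e-03,
        -5.76011929e+02],
       [-1.02240140e-01, -4.81171253e-01, -8.70644117e-01,
         2.94087772e+01],
       [ 1.90779703e-01,  8.49499108e-01, -4.91888574e-01,
         9.79284709e+02],
       [ 0.00000000e+00,  0.00000000e+00,  0.00000000e+00,
         1.00000000e+00]])}
top {'intrinsics': array([[613.91340979,   0.        , 327.11724667],
       [  0.        , 613.91340979, 249.63208438],
       [  0.        ,   0.        ,   1.        ]]), 'dist': array([-0.04320257,  0.        ,  0.        ,  0.        ,  0.        ]), 'extrinsics': array([[-2.17888922e-02, -9.99285888e-01,  3.08700216e-02,
        -2.39275137e+02],
       [-9.82167604e-01,  1.56277957e-02, -1.87356796e-01,
         5.59336620e+02],
       [ 1.86740572e-01, -3.44018322e-02, -9.81806739e-01,
         8.17033991e+02],
       [ 0.00000000e+00,  0.00000000e+00,  0.00000000e+00,
         1.00000000e+00]])}
```

View pics/side0.png

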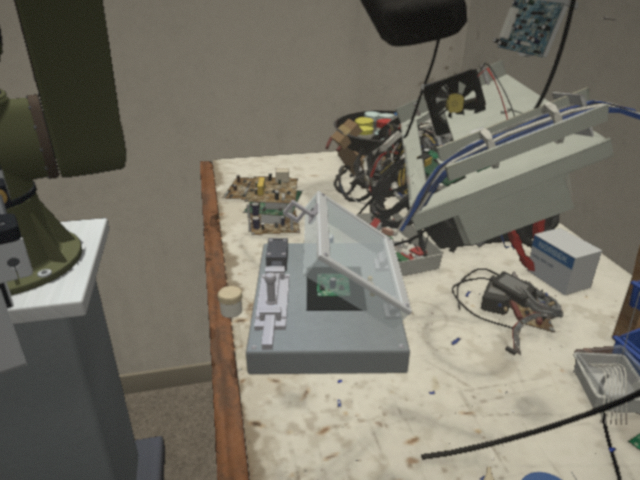

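View pics/top0.png

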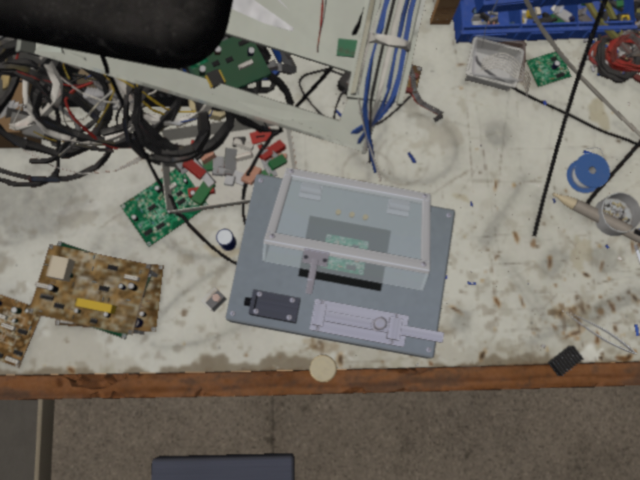

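The top view shows the jig's base around (340,265), keeper (273,305), knob (380,323), cover bar from (270,240) to (425,278), flux pot (322,368), relay (215,300) and blue cap (226,238). In the side view the cover is open and the knob is at (270,283). Next I zoom in.

```bash
cat > h.py <<'E'
import numpy as np,cv2
from cell import manip
def ray(n,uv):
    c=manip.camera_info(n);K=c["intrinsics"];E=c["extrinsics"]
    q=cv2.undistortPoints(np.array(uv,float).reshape(-1,1,2),K,c["dist"]).reshape(-1,2)
    R=E[:3,:3];o=-R.T@E[:3,3];d=np.c_[q,np.ones(len(q))]@R
    return o,d
def plane(n,uv,z):
    o,d=ray(n,uv);return o+d*((z-o[2])/d[:,2])[:,None]
def dep(n,uv,D):
    o,d=ray(n,uv);return np.array([o+dd*D[int(round(v)),int(round(u))] for dd,(u,v) in zip(d,uv)])
def proj(n,P):
    c=manip.camera_info(n);E=c["extrinsics"]
    return cv2.projectPoints(np.array(P,float).reshape(-1,1,3),cv2.Rodrigues(E[:3,:3])[0],E[:3,3],c["intrinsics"],c["dist"])[0].reshape(-1,2)
E
python3 - <<'E'
import cv2
t=cv2.imread("pics/top0.png")[160:390,190:470]; cv2.imwrite("pics/tz.png",cv2.resize(t,(784,644))[:600])
cv2.imwrite("pics/tz.png",cv2.resize(t,(728,598),interpolation=cv2.INTER_CUBIC))
s=cv2.imread("pics/side0.png")[180:380,200:440]; cv2.imwrite("pics/sz.png",cv2.resize(s,(720,600),interpolation=cv2.INTER_CUBIC))
E
```

```text
(no output)
```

View pics/tz.png

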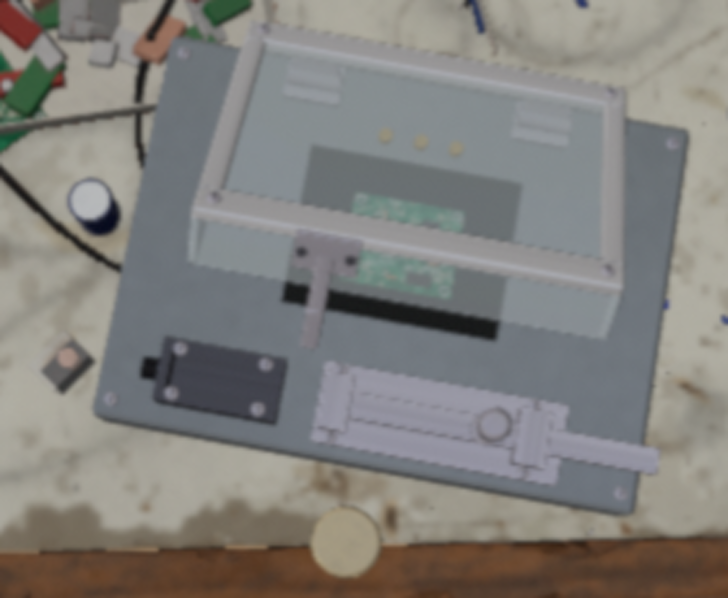

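View pics/sz.png

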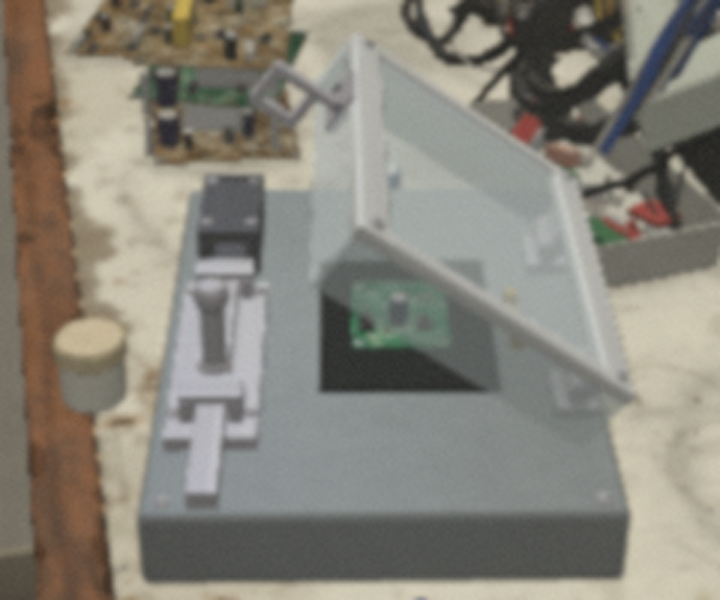

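Run:
```python
from h import *
z=lambda L:[(190+u/2.6,160+v/2.6) for u,v in L]
S=plane("top",z([(181,53),(672,143),(620,494),(109,398)]),45)
print(S.round(1)); 
C=S.mean(0)
yv=(S[0]-S[1]+S[3]-S[2]);yaw=np.arctan2(-yv[0],yv[1])
xv=(S[0]-S[3]+S[1]-S[2]);yaw2=np.arctan2(xv[1],xv[0]);print(C,yaw,yaw2,np.linalg.norm(yv)/2,np.linalg.norm(xv)/2)
y=(yaw+yaw2)/2
def toj(P): 
    d=np.array(P)[:,:2]-C[:2];c,s=np.cos(y),np.sin(y);return np.c_[d[:,0]*c+d[:,1]*s,-d[:,0]*s+d[:,1]*c]
k=plane("top",z([(494,424)]),110);print("knob",k,toj(k))
f=plane("top",z([(345,542)]),38);print("flux",f,toj(f))
c=plane("top",z([(92,200)]),44);print("cap",c,toj(c))
r=plane("top",z([(67,360)]),36);print("relay",r,toj(r))
kp=plane("top",z([(180,348),(265,364),(258,409),(171,393)]),72);print("keeper",kp.mean(0),toj(kp))
D=np.load("top0.npz")["d"];p=z([(215,198),(610,268),(412,232),(270,30),(615,92)]);P=dep("top",p,D);print("bar",P,toj(P))
s=lambda L:[(200+u/3,180+v/3) for u,v in L]
D=np.load("side0.npz")["d"];P=dep("side",s([(370,130),(355,40),(368,222),(210,290)]),D);print("side",P,toj(P))
k=plane("side",s([(210,290)]),108);print("knob side",k,toj(k))
np.save("jig.npy",[C[0],C[1],y])
```

```text
[[ 662.1 -153.2   45. ]
 [ 605.9 -429.8   45. ]
 [ 410.7 -389.9   45. ]
 [ 468.  -114.    45. ]]
[ 536.69908465 -271.70006305   45.        ] -0.2026843739616668 -0.20036319479510717 282.0468486697719 198.62356086563636
knob [[ 445.58325846 -315.05615312  110.        ]] [[-80.59362508 -60.71665278]]
flux [[ 388.54558222 -240.52702695   38.        ]] [[-151.39495031    0.8874015 ]]
cap [[ 578.13248881 -103.69542116   44.        ]] [[  6.96667362 172.89809755]]
relay [[490.11210327 -89.69827269  36.        ]] [[-82.07412231 168.99360041]]
keeper [ 474.91842867 -174.75568583   72.        ] [[-67.82925682 105.72905464]
 [-67.96173891  59.97212068]
 [-91.93827481  59.10551872]
 [-92.01078077 105.65856468]]
bar [[ 552.26118378 -178.56143126  165.02555057]
 [ 514.68796175 -366.59436462  167.64538034]
 [ 534.50415385 -272.70233695  163.3401569 ]
 [ 662.07454577 -204.34472524   84.93034392]
 [ 626.55355847 -391.85084505   79.06101118]] [[ -3.39569786  94.36870719]
 [ -2.57139588 -97.37969975]
 [ -1.94989369  -1.42133345]
 [109.35618821  91.08771532]
 [112.08574492 -99.7337589 ]]
side [[ 530.19459156 -275.99433236  161.46162687]
 [ 543.58175136 -179.23773045  166.07551622]
 [ 509.11662892 -365.97396031  163.78707425]
 [ 443.5736851  -322.89880026  110.35799231]] [[ -5.51330806  -5.5093206 ]
 [-11.76411235  91.96879749]
 [ -8.15416173 -97.88702271]
 [-80.99272618 -68.80282725]]
knob side [[ 443.95727799 -319.2449975   108.        ]] [[-81.3482505  -65.14618664]]
```

Run:
```python
from h import *
for n in("top","side"):
    D=np.load(n+"0.npz")["d"]
    uu,vv=np.meshgrid(np.arange(0,640,4),np.arange(0,480,4))
    uv=np.c_[uu.ravel(),vv.ravel()];P=dep(n,uv,D);ok=(D[uv[:,1],uv[:,0]]>0)&(P[:,2]>130)&(P[:,0]>250)
    for x in range(250,1000,50):
        r=[]
        for y in range(-700,300,100):
            m=ok&(P[:,0]//50*50==x)&(P[:,1]>=y)&(P[:,1]<y+100); r.append(f"{P[m,2].min():.0f}-{P[m,2].max():.0f}" if m.any() else "-")
        print(n,x,r)
y0=np.load("jig.npy");c,s=np.cos(y0[2]),np.sin(y0[2])
for a in(.62,.64,.6,.45,.3,.15,0):
    X=95-(141*np.cos(a)-27*np.sin(a));Z=58+141*np.sin(a)+27*np.cos(a)
    print(a,round(X,1),"tcp",(y0[0]+c*X).round(1),(y0[1]+s*X).round(1),round(Z+25,1))
```

```text
top 250 ['-', '-', '-', '-', '-', '-', '-', '-', '-', '-']
top 300 ['-', '-', '-', '-', '-', '-', '-', '-', '-', '-']
top 350 ['-', '-', '-', '-', '-', '-', '-', '-', '-', '-']
top 400 ['-', '-', '-', '-', '-', '-', '-', '-', '-', '-']
top 450 ['-', '-', '-', '139-161', '140-178', '-', '-', '-', '-', '-']
top 500 ['-', '-', '-', '139-170', '138-176', '140-168', '-', '-', '-', '-']
top 550 ['-', '-', '-', '130-142', '130-159', '131-166', '-', '-', '-', '-']
top 600 ['-', '-', '-', '154-177', '-', '-', '-', '-', '-', '-']
top 650 ['-', '-', '-', '180-265', '170-266', '172-440', '387-439', '390-437', '-', '-']
top 700 ['-', '-', '-', '195-300', '177-292', '172-440', '175-441', '130-439', '133-133', '-']
top 750 ['-', '-', '-', '268-306', '131-307', '157-234', '131-196', '130-204', '131-215', '-']
top 800 ['130-158', '-', '-', '-', '236-256', '130-247', '-', '143-143', '145-191', '-']
top 850 ['163-182', '130-186', '140-143', '-', '-', '-', '-', '-', '-', '-']
top 900 ['-', '131-134', '134-134', '-', '-', '-', '-', '-', '-', '-']
top 950 ['-', '-', '-', '-', '-', '-', '-', '-', '-', '-']
[... 730 characters left out ...]
']
side 750 ['-', '-', '-', '135-311', '224-310', '132-443', '134-260', '131-330', '130-210', '133-146']
side 800 ['-', '-', '-', '157-454', '250-250', '148-249', '171-313', '169-359', '156-229', '133-164']
side 850 ['-', '-', '131-141', '186-348', '332-338', '244-309', '236-326', '176-233', '168-255', '-']
side 900 ['-', '-', '134-145', '324-332', '-', '274-289', '258-288', '247-299', '-', '-']
side 950 ['-', '-', '-', '-', '-', '-', '282-288', '271-313', '-', '-']
0.62 -4.1 tcp 532.7 -270.9 186.9
0.64 -2.0 tcp 534.8 -271.3 188.9
0.6 -6.1 tcp 530.7 -270.5 184.9
0.45 -20.2 tcp 516.9 -267.7 168.6
0.3 -31.7 tcp 505.6 -265.4 150.5
0.15 -40.4 tcp 497.1 -263.6 130.8
0 -46.0 tcp 491.6 -262.5 110.0
```

Emit:
apply_moves:
  series:
    - [[4.3,3.1,0],[0,0,-0.07],0]
    - [[8.7,6.2,0],[0,0,-0.14],0]
    - [[13.0,9.2,0],[0,0,-0.21],0]
    - [[17.3,12.3,0],[0,0,-0.28],0]
    - [[21.7,15.4,0],[0,0,-0.35],0]
    - [[26,18.5,0],[0,0,-0.42],0]
    - [[30.4,21.5,0],[0,0,-0.49],0]
    - [[34.0,24.2,0],[0,0,-0.55],0]
    - [[34.6,24.6,-0.8],[0,0,-0.55],0]
    - [[34.6,24.6,-1.5],[0,0,-0.55],0]
  grip_force: 20

```text
clock: 1.35
eef_pos: [532.6, -271.3, 214.4]
eef_rot: [3.14, 0.0, -1.773]
wrist_force: [0.4, -0.1, -1.0]
finger_gap: 0.7
```

Emit:
apply_moves:
  series:
    - [[0,0,-1.5],[0,0,0],0]
    - [[-0.2,0.05,-2.95],[0,0,0],0]
    - [[-1.0,0.2,-3.9],[0,0,0],0]
    - [[-1.6,0.3,-4.7],[0,0,0],0]
    - [[-2.3,0.5,-5.75],[0,0,0],0]
    - [[-2.75,0.55,-6.5],[0,0,0],0]
    - [[-3.2,0.65,-7.5],[0,0,0],0]
    - [[-3.6,0.75,-8.45],[0,0,0],0]
    - [[-3.9,0.8,-9.45],[0,0,0],0]
    - [[-4.05,0.85,-10.1],[0,0,0],0]

```text
clock: 2.6
eef_pos: [492.1, -262.7, 113.7]
eef_rot: [3.141, 0.0, -1.774]
wrist_force: [-0.5, -1.4, 0.6]
finger_gap: 0.4
```

Emit:
apply_moves:
  series:
    - [[0,0,-0.05],[0,0,0],0]
    - [[0,0,-0.1],[0,0,0],0]
    - [[0,0,-0.15],[0,0,0],0]
    - [[0,0,-0.2],[0,0,0],0]
    - [[-0.1,0,-0.25],[0,0,0],0]
    - [[-0.1,0,-0.3],[0,0,0],0]
    - [[-0.1,0,-0.35],[0,0,0],0]
    - [[-0.1,0,-0.4],[0,0,0],0]
    - [[-0.1,0,-0.45],[0,0,0],0]
    - [[-0.1,0,-0.45],[0,0,0],0]

```text
clock: 3.85
eef_pos: [491.4, -262.8, 110.2]
eef_rot: [3.142, -0.0, -1.774]
wrist_force: [-2.6, 1.1, 4.9]
finger_gap: 0.4
```

Run:
```python
from h import *
p,d=manip.camera("side");cv2.imwrite("pics/s1.png",cv2.resize(p[180:380,200:440,::-1],(720,600),interpolation=cv2.INTER_CUBIC));print(manip.read_state()["wrist_force"])
```

```text
[-3.16579034  0.96771972  4.43525079]
```

View pics/s1.png

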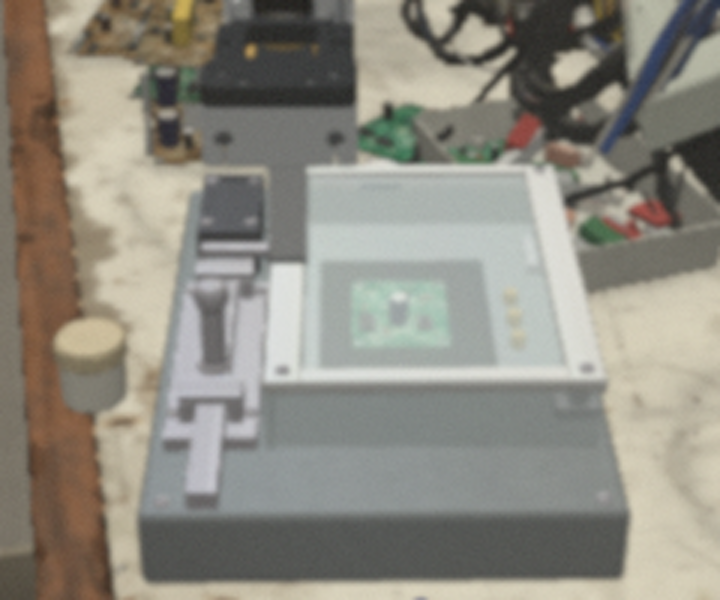

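The cover now lies flat under the fingers (bar at about (285,320)), and the staple is near (250,240). The pressing force is only 5 N, so I press a little further to confirm the stop.

Emit:
apply_moves:
  series:
    - [[0,0,-0.03],[0,0,0],0]
    - [[0,0,-0.06],[0,0,0],0]
    - [[0,0,-0.09],[0,0,0],0]
    - [[0,0,-0.12],[0,0,0],0]
    - [[0,0,-0.15],[0,0,0],0]
    - [[0,0,-0.18],[0,0,0],0]
    - [[0,0,-0.2],[0,0,0],0]
    - [[0,0,-0.2],[0,0,0],0]
    - [[0,0,-0.2],[0,0,0],0]
    - [[0,0,-0.2],[0,0,0],0]

```text
clock: 5.15
eef_pos: [491.5, -262.8, 110.0]
eef_rot: [-3.141, -0.0, -1.774]
wrist_force: [-11.0, 6.0, 24.6]
finger_gap: 0.2
```

Fully shut: force rose 20 N with only 0.2 mm of motion (stiffness about 10 N/mm). Now I go behind the knob. The fingers stay part-open with a low grip force, so the leading finger can also give.

Emit:
apply_moves:
  series:
    - [[0,0,1.5],[0,0,0],0]
    - [[0,0,4.5],[0,0,0],10]
    - [[-1.4,-2.5,5.2],[0,0,0],32]
    - [[-2.8,-5.1,5.2],[0,0,0],32]
    - [[-4.2,-7.6,5.2],[0,0,0],32]
    - [[-5.6,-10.2,5.2],[0,0,0],32]
    - [[-5.6,-10.2,4.0],[0,0,0],32]
    - [[-5.6,-10.2,2.0],[0,0,0],32]
    - [[-5.6,-10.2,0.5],[0,0,0],32]
    - [[-5.6,-10.2,-0.3],[0,0,0],32]
  grip_force: 14

```text
clock: 6.4
eef_pos: [435.6, -364.0, 103.9]
eef_rot: [3.141, 0.001, -1.773]
wrist_force: [0.5, -1.3, -0.1]
finger_gap: 29.9
```

Run:
```python
from h import *
p,d=manip.camera("side");cv2.imwrite("pics/s2.png",cv2.resize(p[180:380,200:440,::-1],(720,600),interpolation=cv2.INTER_CUBIC));s=manip.read_state();print(s["wrist_force"],s["eef_pos"],s["finger_gap"])
```

```text
[-0.81307399  0.95443682 -0.38623458] [ 435.34599048 -364.03943994  103.3245374 ] 29.95560739938916
```

View pics/s2.png

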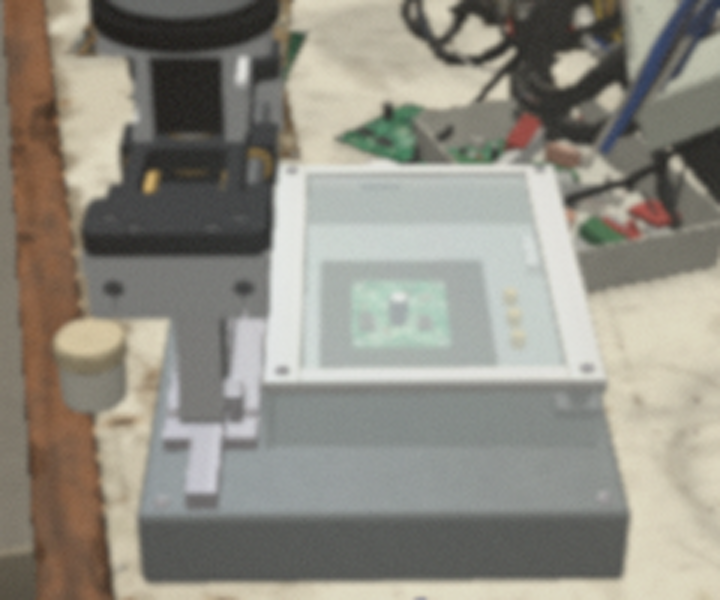

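The side view shows the cover still shut and flat, with the gripper behind the knob in line with the bolt. I start the push.

Emit:
apply_moves:
  series:
    - [[0.04,0.2,0],[0,0,0],32]
    - [[0.08,0.39,0],[0,0,0],32]
    - [[0.12,0.59,0],[0,0,0],32]
    - [[0.16,0.78,0],[0,0,0],32]
    - [[0.2,0.98,0],[0,0,0],32]
    - [[0.24,1.18,0],[0,0,0],32]
    - [[0.28,1.37,0],[0,0,0],32]
    - [[0.32,1.57,0],[0,0,0],32]
    - [[0.36,1.76,0],[0,0,0],32]
    - [[0.4,1.96,0],[0,0,0],32]

```text
clock: 7.7
eef_pos: [439.3, -345.9, 105.1]
eef_rot: [-3.141, -0.002, -1.774]
wrist_force: [-2.5, -5.0, -1.5]
finger_gap: 30.0
```

Emit:
apply_moves:
  series:
    - [[0.02,0.12,0],[0,0,0],32]
    - [[0.05,0.24,0],[0,0,0],32]
    - [[0.07,0.35,0],[0,0,0],32]
    - [[0.1,0.47,0],[0,0,0],32]
    - [[0.12,0.59,0],[0,0,0],32]
    - [[0.14,0.71,0],[0,0,0],32]
    - [[0.17,0.82,0],[0,0,0],32]
    - [[0.19,0.94,0],[0,0,0],32]
    - [[0.22,1.06,0],[0,0,0],32]
    - [[0.24,1.18,0],[0,0,0],32]

```text
clock: 8.95
eef_pos: [441.7, -334.1, 105.0]
eef_rot: [-3.141, -0.002, -1.774]
wrist_force: [-2.1, -6.5, -1.2]
finger_gap: 30.3
```

Run:
```python
from h import *
p,d=manip.camera("top");cv2.imwrite("pics/t2.png",cv2.resize(p[160:390,190:470,::-1],(728,598),interpolation=cv2.INTER_CUBIC))
p,d=manip.camera("side");cv2.imwrite("pics/s3.png",cv2.resize(p[180:380,200:440,::-1],(720,600),interpolation=cv2.INTER_CUBIC));s=manip.read_state();print(s["wrist_force"],s["eef_pos"],s["finger_gap"])
```

```text
[-1.45791955 -5.85748406 -0.83885614] [ 441.72720598 -333.98005114  105.03243153] 30.098284312796537
```

View pics/t2.png

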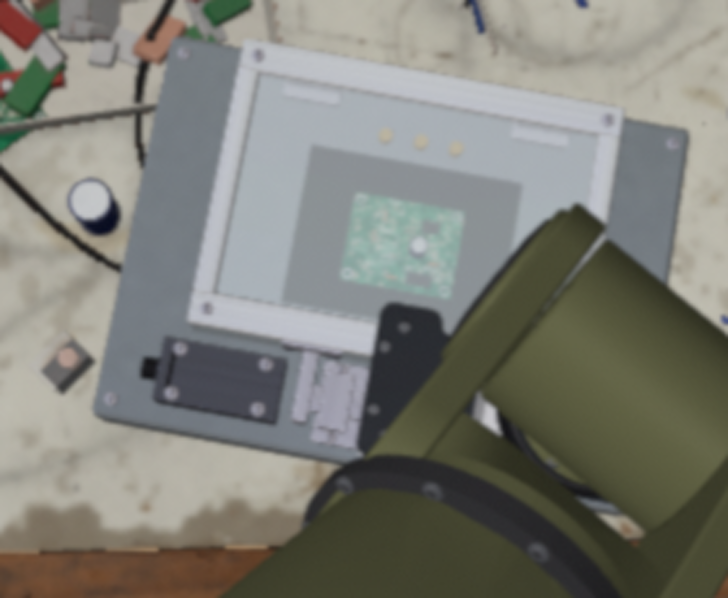

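View pics/s3.png

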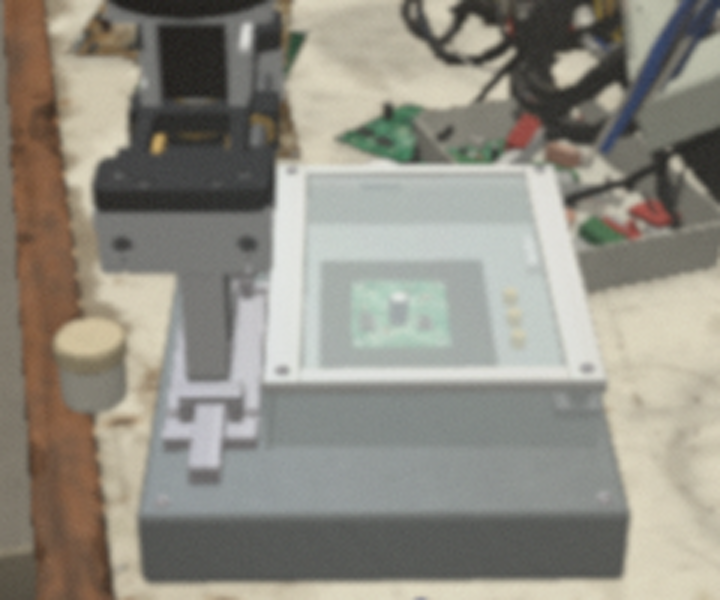

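The top view shows the bolt's tip in the staple at (300,380), with the keeper at (225,380) ahead. In the side view the tail has moved in to (206,470). The pot, cap and relay are untouched.

Emit:
apply_moves:
  series:
    - [[0.02,0.11,0],[0,0,0],32]
    - [[0.04,0.22,0],[0,0,0],32]
    - [[0.06,0.33,0],[0,0,0],32]
    - [[0.09,0.44,0],[0,0,0],32]
    - [[0.11,0.55,0],[0,0,0],32]
    - [[0.13,0.66,0],[0,0,0],32]
    - [[0.15,0.77,0],[0,0,0],32]
    - [[0.18,0.88,0],[0,0,0],32]
    - [[0.2,0.98,0],[0,0,0],32]
    - [[0.22,1.08,0],[0,0,0],32]

```text
clock: 10.3
eef_pos: [443.9, -323.3, 105.0]
eef_rot: [-3.141, -0.001, -1.774]
wrist_force: [-0.4, -6.0, -1.1]
finger_gap: 30.0
```

Emit:
apply_moves:
  series:
    - [[0.01,0.06,0],[0,0,0],32]
    - [[0.02,0.12,0],[0,0,0],32]
    - [[0.03,0.18,0],[0,0,0],32]
    - [[0.05,0.24,0],[0,0,0],32]
    - [[0.06,0.3,0],[0,0,0],32]
    - [[0.07,0.36,0],[0,0,0],32]
    - [[0.08,0.42,0],[0,0,0],32]
    - [[0.09,0.46,0],[0,0,0],32]
    - [[0.1,0.5,0],[0,0,0],32]
    - [[0.1,0.5,0],[0,0,0],32]

```text
clock: 11.55
eef_pos: [444.9, -318.3, 105.0]
eef_rot: [-3.141, -0.001, -1.774]
wrist_force: [-1.0, -6.5, -1.4]
finger_gap: 29.8
```

Emit:
apply_moves:
  series:
    - [[0.01,0.03,0],[0,0,0],32]
    - [[0.01,0.06,0],[0,0,0],32]
    - [[0.02,0.09,0],[0,0,0],32]
    - [[0.02,0.12,0],[0,0,0],32]
    - [[0.03,0.15,0],[0,0,0],32]
    - [[0.04,0.18,0],[0,0,0],32]
    - [[0.04,0.21,0],[0,0,0],32]
    - [[0.05,0.24,0],[0,0,0],32]
    - [[0.05,0.25,0],[0,0,0],32]
    - [[0.05,0.25,0],[0,0,0],32]

```text
clock: 12.8
eef_pos: [445.4, -315.8, 105.1]
eef_rot: [-3.141, -0.001, -1.774]
wrist_force: [-2.2, -7.4, -0.8]
finger_gap: 29.9
```

Emit:
apply_moves:
  series:
    - [[0.0,0.02,0],[0,0,0],32]
    - [[0.01,0.04,0],[0,0,0],32]
    - [[0.01,0.07,0],[0,0,0],32]
    - [[0.02,0.09,0],[0,0,0],32]
    - [[0.02,0.11,0],[0,0,0],32]
    - [[0.03,0.13,0],[0,0,0],32]
    - [[0.03,0.16,0],[0,0,0],32]
    - [[0.04,0.18,0],[0,0,0],32]
    - [[0.04,0.2,0],[0,0,0],32]
    - [[0.04,0.2,0],[0,0,0],32]

```text
clock: 14.05
eef_pos: [445.8, -313.8, 105.0]
eef_rot: [-3.141, -0.001, -1.774]
wrist_force: [-2.4, -6.3, -1.3]
finger_gap: 29.7
```

Emit:
apply_moves:
  series:
    - [[0.0,0.02,0],[0,0,0],32]
    - [[0.01,0.04,0],[0,0,0],32]
    - [[0.01,0.07,0],[0,0,0],32]
    - [[0.02,0.09,0],[0,0,0],32]
    - [[0.02,0.11,0],[0,0,0],32]
    - [[0.03,0.13,0],[0,0,0],32]
    - [[0.03,0.16,0],[0,0,0],32]
    - [[0.04,0.18,0],[0,0,0],32]
    - [[0.04,0.2,0],[0,0,0],32]
    - [[0.04,0.2,0],[0,0,0],32]

```text
clock: 15.3
eef_pos: [446.2, -311.8, 105.0]
eef_rot: [-3.141, -0.001, -1.774]
wrist_force: [-0.8, -6.0, -1.0]
finger_gap: 29.9
```

Emit:
apply_moves:
  series:
    - [[0.0,0.02,0],[0,0,0],32]
    - [[0.01,0.04,0],[0,0,0],32]
    - [[0.01,0.07,0],[0,0,0],32]
    - [[0.02,0.09,0],[0,0,0],32]
    - [[0.02,0.11,0],[0,0,0],32]
    - [[0.03,0.13,0],[0,0,0],32]
    - [[0.03,0.16,0],[0,0,0],32]
    - [[0.04,0.18,0],[0,0,0],32]
    - [[0.04,0.2,0],[0,0,0],32]
    - [[0.04,0.2,0],[0,0,0],32]

```text
clock: 16.55
eef_pos: [446.6, -309.8, 105.0]
eef_rot: [-3.141, -0.001, -1.774]
wrist_force: [-1.2, -6.5, -0.6]
finger_gap: 29.6
```

Emit:
apply_moves:
  series:
    - [[0.0,0.02,0],[0,0,0],32]
    - [[0.01,0.04,0],[0,0,0],32]
    - [[0.01,0.07,0],[0,0,0],32]
    - [[0.02,0.09,0],[0,0,0],32]
    - [[0.02,0.11,0],[0,0,0],32]
    - [[0.03,0.13,0],[0,0,0],32]
    - [[0.03,0.16,0],[0,0,0],32]
    - [[0.04,0.18,0],[0,0,0],32]
    - [[0.04,0.2,0],[0,0,0],32]
    - [[0.04,0.2,0],[0,0,0],32]

```text
clock: 17.8
eef_pos: [447.0, -307.8, 105.0]
eef_rot: [-3.141, -0.001, -1.774]
wrist_force: [-1.7, -6.6, -1.9]
finger_gap: 30.0
```

Emit:
apply_moves:
  series:
    - [[0.0,0.02,0],[0,0,0],32]
    - [[0.01,0.04,0],[0,0,0],32]
    - [[0.01,0.07,0],[0,0,0],32]
    - [[0.02,0.09,0],[0,0,0],32]
    - [[0.02,0.11,0],[0,0,0],32]
    - [[0.03,0.13,0],[0,0,0],32]
    - [[0.03,0.16,0],[0,0,0],32]
    - [[0.04,0.18,0],[0,0,0],32]
    - [[0.04,0.2,0],[0,0,0],32]
    - [[0.04,0.2,0],[0,0,0],32]

```text
clock: 19.05
eef_pos: [447.4, -305.8, 105.0]
eef_rot: [-3.141, -0.001, -1.774]
wrist_force: [-1.0, -7.2, -1.3]
finger_gap: 29.9
```

Emit:
apply_moves:
  series:
    - [[0.0,0.02,0],[0,0,0],32]
    - [[0.01,0.04,0],[0,0,0],32]
    - [[0.01,0.07,0],[0,0,0],32]
    - [[0.02,0.09,0],[0,0,0],32]
    - [[0.02,0.11,0],[0,0,0],32]
    - [[0.03,0.13,0],[0,0,0],32]
    - [[0.03,0.16,0],[0,0,0],32]
    - [[0.04,0.18,0],[0,0,0],32]
    - [[0.04,0.2,0],[0,0,0],32]
    - [[0.04,0.2,0],[0,0,0],32]

```text
clock: 20.3
eef_pos: [447.8, -303.8, 105.0]
eef_rot: [-3.141, -0.001, -1.774]
wrist_force: [-1.4, -6.6, -1.4]
finger_gap: 30.2
```

Emit:
apply_moves:
  series:
    - [[0.0,0.02,0],[0,0,0],32]
    - [[0.01,0.04,0],[0,0,0],32]
    - [[0.01,0.07,0],[0,0,0],32]
    - [[0.02,0.09,0],[0,0,0],32]
    - [[0.02,0.11,0],[0,0,0],32]
    - [[0.03,0.13,0],[0,0,0],32]
    - [[0.03,0.16,0],[0,0,0],32]
    - [[0.04,0.18,0],[0,0,0],32]
    - [[0.04,0.2,0],[0,0,0],32]
    - [[0.04,0.2,0],[0,0,0],32]

```text
clock: 21.55
eef_pos: [448.2, -301.8, 105.0]
eef_rot: [-3.141, -0.002, -1.774]
wrist_force: [-1.0, -6.0, -1.1]
finger_gap: 30.1
```

Emit:
apply_moves:
  series:
    - [[0.0,0.02,0],[0,0,0],32]
    - [[0.01,0.04,0],[0,0,0],32]
    - [[0.01,0.07,0],[0,0,0],32]
    - [[0.02,0.09,0],[0,0,0],32]
    - [[0.02,0.11,0],[0,0,0],32]
    - [[0.03,0.13,0],[0,0,0],32]
    - [[0.03,0.16,0],[0,0,0],32]
    - [[0.04,0.18,0],[0,0,0],32]
    - [[0.04,0.2,0],[0,0,0],32]
    - [[0.04,0.2,0],[0,0,0],32]

```text
clock: 22.8
eef_pos: [448.6, -299.8, 105.1]
eef_rot: [-3.141, -0.001, -1.774]
wrist_force: [-1.2, -7.2, -2.0]
finger_gap: 29.8
```

Emit:
apply_moves:
  series:
    - [[0.0,0.02,0],[0,0,0],32]
    - [[0.01,0.04,0],[0,0,0],32]
    - [[0.01,0.07,0],[0,0,0],32]
    - [[0.02,0.09,0],[0,0,0],32]
    - [[0.02,0.11,0],[0,0,0],32]
    - [[0.03,0.13,0],[0,0,0],32]
    - [[0.03,0.16,0],[0,0,0],32]
    - [[0.04,0.18,0],[0,0,0],32]
    - [[0.04,0.2,0],[0,0,0],32]
    - [[0.04,0.2,0],[0,0,0],32]

```text
clock: 24.05
eef_pos: [449.0, -297.8, 105.0]
eef_rot: [-3.141, -0.001, -1.774]
wrist_force: [-1.3, -7.1, -1.0]
finger_gap: 29.8
```

Emit:
apply_moves:
  series:
    - [[0.0,0.02,0],[0,0,0],32]
    - [[0.01,0.04,0],[0,0,0],32]
    - [[0.01,0.07,0],[0,0,0],32]
    - [[0.02,0.09,0],[0,0,0],32]
    - [[0.02,0.11,0],[0,0,0],32]
    - [[0.03,0.13,0],[0,0,0],32]
    - [[0.03,0.16,0],[0,0,0],32]
    - [[0.04,0.18,0],[0,0,0],32]
    - [[0.04,0.2,0],[0,0,0],32]
    - [[0.04,0.2,0],[0,0,0],32]

```text
clock: 25.3
eef_pos: [449.4, -295.8, 105.0]
eef_rot: [-3.141, -0.001, -1.774]
wrist_force: [-1.0, -7.0, -1.9]
finger_gap: 30.0
```

Emit:
apply_moves:
  series:
    - [[0.0,0.02,0],[0,0,0],32]
    - [[0.01,0.04,0],[0,0,0],32]
    - [[0.01,0.07,0],[0,0,0],32]
    - [[0.02,0.09,0],[0,0,0],32]
    - [[0.02,0.11,0],[0,0,0],32]
    - [[0.03,0.13,0],[0,0,0],32]
    - [[0.03,0.16,0],[0,0,0],32]
    - [[0.04,0.18,0],[0,0,0],32]
    - [[0.04,0.2,0],[0,0,0],32]
    - [[0.04,0.2,0],[0,0,0],32]

```text
clock: 26.55
eef_pos: [449.8, -293.8, 105.0]
eef_rot: [-3.141, -0.002, -1.774]
wrist_force: [-1.3, -6.5, -1.5]
finger_gap: 30.0
```

Emit:
apply_moves:
  series:
    - [[0.0,0.02,0],[0,0,0],32]
    - [[0.01,0.04,0],[0,0,0],32]
    - [[0.01,0.07,0],[0,0,0],32]
    - [[0.02,0.09,0],[0,0,0],32]
    - [[0.02,0.11,0],[0,0,0],32]
    - [[0.03,0.13,0],[0,0,0],32]
    - [[0.03,0.16,0],[0,0,0],32]
    - [[0.04,0.18,0],[0,0,0],32]
    - [[0.04,0.2,0],[0,0,0],32]
    - [[0.04,0.2,0],[0,0,0],32]

```text
clock: 27.8
eef_pos: [450.2, -291.9, 105.1]
eef_rot: [-3.141, -0.002, -1.774]
wrist_force: [-2.1, -8.1, -2.3]
finger_gap: 29.8
```

Emit:
apply_moves:
  series:
    - [[0.0,0.02,0],[0,0,0],32]
    - [[0.01,0.04,0],[0,0,0],32]
    - [[0.01,0.07,0],[0,0,0],32]
    - [[0.02,0.09,0],[0,0,0],32]
    - [[0.02,0.11,0],[0,0,0],32]
    - [[0.03,0.13,0],[0,0,0],32]
    - [[0.03,0.16,0],[0,0,0],32]
    - [[0.04,0.18,0],[0,0,0],32]
    - [[0.04,0.2,0],[0,0,0],32]
    - [[0.04,0.2,0],[0,0,0],32]

```text
clock: 29.05
eef_pos: [450.5, -290.3, 105.1]
eef_rot: [-3.141, -0.002, -1.774]
wrist_force: [-1.5, -10.6, -2.1]
finger_gap: 30.2
```

Emit:
apply_moves:
  series:
    - [[0.0,0.01,0],[0,0,0],32]
    - [[0.0,0.02,0],[0,0,0],32]
    - [[0.01,0.03,0],[0,0,0],32]
    - [[0.01,0.04,0],[0,0,0],32]
    - [[0.01,0.05,0],[0,0,0],32]
    - [[0.02,0.07,0],[0,0,0],32]
    - [[0.02,0.08,0],[0,0,0],32]
    - [[0.02,0.09,0],[0,0,0],32]
    - [[0.02,0.1,0],[0,0,0],32]
    - [[0.02,0.1,0],[0,0,0],32]

```text
clock: 30.3
eef_pos: [450.7, -290.0, 105.3]
eef_rot: [-3.14, -0.004, -1.774]
wrist_force: [-2.9, -15.6, -2.3]
finger_gap: 30.1
```

Emit:
apply_moves:
  series:
    - [[0.0,0.01,0],[0,0,0],32]
    - [[0.0,0.02,0],[0,0,0],32]
    - [[0.01,0.03,0],[0,0,0],32]
    - [[0.01,0.04,0],[0,0,0],32]
    - [[0.01,0.04,0],[0,0,0],32]
    - [[0.01,0.04,0],[0,0,0],32]
    - [[0.01,0.04,0],[0,0,0],32]
    - [[0.01,0.04,0],[0,0,0],32]
    - [[0.01,0.04,0],[0,0,0],32]
    - [[0.01,0.04,0],[0,0,0],32]

```text
clock: 31.55
eef_pos: [450.8, -289.9, 105.4]
eef_rot: [-3.14, -0.004, -1.774]
wrist_force: [-3.0, -17.5, -2.5]
finger_gap: 30.0
```

It has stopped dead: the last 0.4 mm of command gave 0.1 mm of motion and +2 N. I back off and lift clear.

Emit:
apply_moves:
  series:
    - [[-0.05,-0.25,0],[0,0,0],32]
    - [[-0.2,-0.98,0],[0,0,0],32]
    - [[-0.4,-1.96,0],[0,0,0],32]
    - [[-0.6,-2.94,1.0],[0,0,0],32]
    - [[-0.6,-2.94,4.0],[0,0,0],32]
    - [[-0.6,-2.94,8.0],[0,0,0],32]
    - [[-3,-8,12],[0,0,0],32]
    - [[-6,-13,14],[0,0,0],32]
    - [[-9,-18,14],[0,0,0],32]
    - [[-9,-18,14],[0,0,0],32]

```text
clock: 32.8
eef_pos: [358.5, -470.7, 245.5]
eef_rot: [-3.141, -0.001, -1.779]
wrist_force: [0.0, -0.0, -0.2]
finger_gap: 30.1
```

Run:
```python
from h import *
p,d=manip.camera("top");cv2.imwrite("pics/t4.png",cv2.resize(p[160:390,190:470,::-1],(728,598),interpolation=cv2.INTER_CUBIC))
p,d=manip.camera("side");cv2.imwrite("pics/s4.png",cv2.resize(p[180:380,200:440,::-1],(720,600),interpolation=cv2.INTER_CUBIC));s=manip.read_state();print(s["clock"],s["wrist_force"],s["eef_pos"],s["finger_gap"])
```

```text
32.9 [-0.32886324 -0.40413405 -0.08739937] [ 360.64265575 -467.9443156   245.17497831] 29.93074916167743
```

View pics/t4.png

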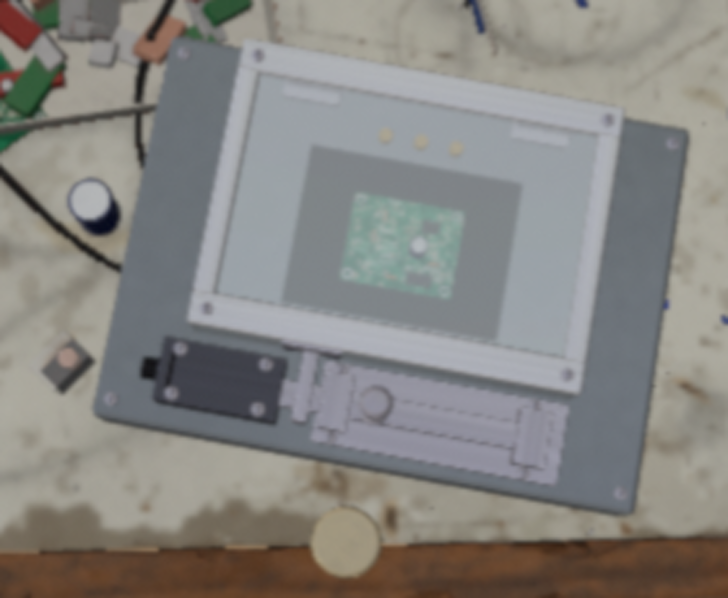

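View pics/s4.png

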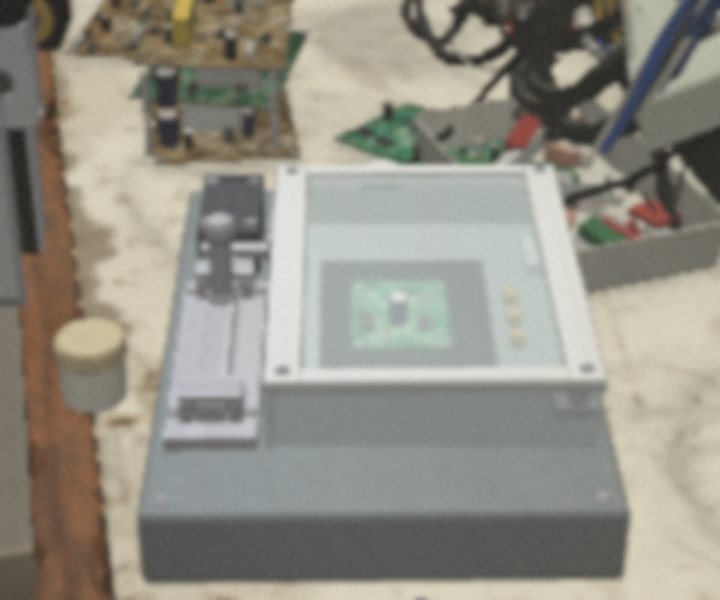

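The top view shows the cover flat, the bolt through the staple (305,385) into the keeper, and the knob at (375,402). The side view agrees, and all three bystanders stand where they were. One quick numeric check.

Run:
```python
from h import *
z=lambda L:[(190+u/2.6,160+v/2.6) for u,v in L]
x0,y0,a=np.load("jig.npy");c,s=np.cos(a),np.sin(a)
k=plane("top",z([(375,402)]),110)[0];d=k[:2]-[x0,y0];print("knob jig",d[0]*c+d[1]*s,-d[0]*s+d[1]*c)
t=np.array([450.8,-289.9])-[x0,y0];print("tip from tcp",-t[0]*s+t[1]*c+120.5)
m=plane("top",z([(207,308),(568,374)]),85);m=m[:,:2]-[x0,y0];print("bar screws",m@np.array([[c,-s],[s,c]]))
print(manip.read_state()["qd"].round(3));manip.sign_off()
```

```text
knob jig -80.54794377693071 0.23202403894676316
tip from tcp 85.47460407345162
bar screws [[-45.94794976  94.74763425]
 [-45.65369312 -97.25252886]]
[ 0.037 -0.01   0.014 -0.    -0.005  0.006]
the job is handed in; nothing more can be done
```

The cover is shut and the bolt is seated in the keeper. I handed the job in at about 33 s, with the arm clear of everything.

- **Cover:** I pressed the front bar down along its arc. On the last press the force rose from about 5 to 25 N with only 0.2 mm of motion, so it is on its stop. Afterwards the bar's screws measured jig x = −46 mm at the height it has when shut, which is where they should be.
- **Bolt:** I pushed the knob from behind with part-open fingers at a low grip force. Friction was about 6–7 N, and I used 2 mm steps through the range where the seat could lie. It stopped about 35 mm behind the mouth. The last 0.4 mm of command gave only 0.1 mm of motion and +2 N. Peak reading at the wrist was 17.8 N, which leaves roughly 11 N on the keeper after friction.
- **After letting go:** The camera puts the tip at jig y ≈ 84.7 mm, against 85.5 mm worked out from the arm. They agree within measuring error, so the bolt has not sprung back by more than that.
- **Bystanders:** The flux pot, relay and capacitor stand where they started.
- **Not checked directly:** The switch pin can't be seen. That it is held in is inferred from the dead stop and the bolt staying put.

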